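# Switch the bench dust suction from the round inlet to the slotted inlet

## Task

The dust extractor is running on the round inlet and must now draw through the slotted one: slide the slotted inlet's shutter plate fully open, and only then slide the round inlet's shutter plate fully closed, so that the extractor always has an open inlet. The plates lie sunk in their windows and have no handle: lay the shut fingertips on the plate, press and drag it along by friction; be gentle, never loading an inlet with more than 25 N. Leave the other things on the bench where they are and let go at the end.

Things in the scene. Friction and masses are not known exactly. Their poses are not given: they have to be found in the camera images.
- slot_inlet: Slotted dust inlet: grey metal housing fixed on the bench, 270 mm long (own x -124 to +146), 100 mm wide (own y -50 to +50), top rim 46 mm above the bench. Origin: on the bench surface below the centre of its window; own x points from the window to the grille, own z up.
- slot_window (a point): Centre of the slotted inlet's open window, at rim height (46 mm above the bench). The window is 104 mm along the housing's x (-52 to +52) by 60 mm along its y (-30 to +30), with upright walls; the bare, level aluminium shutter plate lies sunk in it and fills it at every position. The plate's top is 2 to 17 mm below this rim: it differs from start to start and is not measured, so feel for it.
- slot_grille (a point): Centre of the inlet opening, at rim height, 104 mm along own x from the window's centre: a 60 x 60 mm square opening with five straight bars across the housing. Dark behind the bars when open, aluminium plate close behind them when closed.
- slot_shutter (a joint): Slotted inlet's plate, m: 0 = fully closed, 0.060 = fully open (end stops). It grows as the plate slides along own -x (away from the grille). From closed to open the plate also rises 3 mm evenly. A dark line across the plate is at own x = +30 mm when closed, -30 mm when open, level with notches on the rim. Takes about 5 N to slide; finger friction coefficient 0.5 or more; stiff springy seal below: 16 N per mm pressed.
- round_inlet: Round dust inlet: the same housing with the same sizes, axes, origin, window and plate as the slotted inlet, but with a round hole behind three thin lengthwise bars as its opening.
- round_window (a point): Centre of the round inlet's open window, at rim height (46 mm above the bench). Window and sunk shutter plate as on the slotted inlet; the plate's depth, again 2 to 17 mm below this rim, is its own and must be felt for.
- round_grille (a point): Centre of the round inlet's opening, at rim height, 104 mm along own x from the window's centre: a 54 mm round hole with three thin bars along the housing. Dark behind when open, aluminium plate when closed.
- round_shutter (a joint): Round inlet's plate, m: 0 = fully closed, 0.060 = fully open (end stops). It falls as the plate slides along own +x (towards the grille), sinking 3 mm evenly from open to closed. Line, notches, sliding force, friction and springy seal as on the slotted inlet.
- mallet: Bystander: wooden mallet, 240 mm long, lying on the bench to the side.
- bench_block: Bystander: square steel block, 65 x 65 x 22 mm, origin at the centre of its underside.
- polish_tin: Bystander: round aluminium tin, 64 mm wide, 45 mm high, origin at the centre of its underside.
- ring_dish: Bystander: small white bowl, 90 mm wide, 30 mm high, origin at the centre of its underside.

How it is judged:
By the outcome, as a careful person would: the job done as asked, in the order asked, and still so for the second after the job is handed in, with the robot touching nothing.
It also fails if it takes over 70 s, if anything falls off the work surface, if the arm or the gripper's body presses on something with over 40 N, if the wrist force passes 120 N, or if a joint passes its speed limit or range.

## Robot

A 7-joint arm with a two-finger parallel gripper is mounted at the origin on the work surface. World frame = base frame: x ahead of the robot, y to its left, z up, the work surface at z = 0. Lengths are in m, angles in rad, forces in N, time in s.
With the tool pointing down it reaches from about 0.4 to 0.85 m from the base axis. Payload 6.9 kg.
Tool frame: the origin (TCP) lies midway between the tips of the shut fingers; the grasp point (between the pads) lies behind it (ctrl.pinch_z is the z of the grasp point in the tool frame, in m); z points along the fingers, y is the direction in which the jaws open and shut (so a half turn about z gives the same grasp; the last joint's range is limited). The gripper opens to 85 mm and grips with 20 to 120 N. Pads are 22 mm wide; open, the fingers measure 114 mm over their backs; the gripper's body (76 mm by 85 mm) begins 54 mm behind the grasp point. The pads swing forward as they close: fully open they stand 13 mm farther back than shut.
Start: joints at [0.105, 0.507, -0.238, 1.5, 0.126, 1.149, -0.155], TCP at [0.625, -0, 0.231] pointing down, gripper open.
Joint ranges: [-3.08, 3.08], [-0.24, 2.05], [-1.43, 1.35], [0, 2.5], [-1.52, 4.66], [0.17, 1.96], [-2.89, 2.89]. Speed limits (rad/s): [2.39, 2.39, 3.14, 3.14, 3.14, 3.14, 3.14].

## Interface

Orientations are given as a unit quaternion [w, x, y, z].
In Python, from station import ctrl, get_state, vision, ticket, models gives the robot as it stands. Calls block until the motion is done:
- ctrl.movep(position, orientation): joint-space move of the TCP to a pose.
- ctrl.movel(position, frame=None, max_speed=0.15): straight line of the TCP; frame=None keeps the orientation; max_speed is the mean speed in m/s.
- ctrl.set_joints(angles): joint-space move.
- ctrl.ungrasp() and ctrl.close_gripper(force=None): open the fingers fully, or close them until they stop; force is the grip in N (None keeps the last).
- ctrl.pause(seconds).
- ctrl.ik(position, orientation): joint angles nearest the present ones, or None.
- get_state(): the state.
- vision.grab_frame(name): name is "scene" or "side" or "wrist"; returns (picture, depth): 480x640x3 uint8, blue, green, red; 480x640 float32, m along the optical axis (not along the pixel's ray), 0 where there is no reading.
- vision.camera_info(name): a dict with "mtx" (3x3 intrinsics, pixels), "R" (3x3) and "t" (3): a world point X has camera coordinates R X + t; the wrist camera has in their place "hand_eye" (4x4, takes a point from camera to tool coordinates, whose origin is the TCP and whose axes are the flange's). Camera axes: x right, y down, z forward; pixel columns grow to the right and rows downward; lengths in m; the calibration is good to about 2 mm. A picture is of the moment at which its call begins: read the wrist's pose just before it. camera_info takes no time and is no camera call.
A pose or a line that the arm cannot do raises ctrl.Unreachable and nothing moves.
- ticket.close_job(): hands the job in, once; it reports no verdict.
Trained networks look in the newest picture that a camera, given by its name, has taken for a name from the list of things; names that differ only in an ending like _2 or _b are one class to them, and where a whole thing is asked for, a point or a joint stands for the part that bears it (a point fixed in the world has none). Each returns a list of dicts, best first, with "p" (0 to 1); they miss things now and then, are a little off and sometimes report something else, mostly with a low value. They report only what shows in the picture. A call takes as long as a camera call.
- models.recognise(camera, target): "point" ([column, row] in pixels, amid what is visible of it).
- models.masks_of(camera, target): "mask" (480x640 bool, what is visible of it) and "point" ([column, row] in pixels, amid what is visible of it).
The state is a dict: "time": time; "qpos": joint angles; "qd": joint speeds; "tau": joint torques, N m; "tcp_pos": TCP position; "eef_rot": TCP orientation; "contact_force": force on the tool from outside, world axes, zero at the start; "wrist_torque": the same for the moment, N m; "width": finger opening in m.
Only numpy, scipy, OpenCV 4.12 (cv2) and the standard library are available. Lean on these libraries where they do the work, as an engineer would, in place of code of your own. Each camera call takes 0.05 s, during which the arm holds its last target.

## Working session

There is one attempt and no reset: what is moved stays moved. The work goes in short steps, each a Python script; the robot and the scene stay as the last script left them, time stands still between calls to the robot, and variables do not carry over. Pictures are saved under pics/ and viewed, and the job is handed in when it is done.

```bash
ls; mkdir -p pics
python3 - <<'E'
from station import ctrl,get_state,vision,models
import cv2,numpy as np
s=get_state();print(s)
print(ctrl.pinch_z)
for n in("scene","side","wrist"):
    im,d=vision.grab_frame(n);cv2.imwrite(f"pics/{n}0.png",im);np.save(f"pics/{n}0.npy",d)
    print(n,vision.camera_info(n))
    for t in("slot_inlet","round_inlet","slot_window","round_window","slot_grille","round_grille"):
        print(t,[(r["point"],round(r["p"],2)) for r in models.recognise(n,t)])
E
```

```text
pics
{'time': 0.0, 'qpos': array([ 0.1054837 ,  0.50831802, -0.23751866,  1.50112504,  0.12569001,
        1.14889258, -0.15482062]), 'qd': array([-0.0010081 , -0.00043959, -0.00264291,  0.00026342, -0.00059054,
        0.00022385,  0.00032891]), 'tau': array([ 1.19726570e-03, -6.20588279e+01, -2.18696728e+00, -2.49655455e+01,
        1.23123583e-02,  1.21321963e-02,  2.04169703e-05]), 'tcp_pos': array([ 6.24503178e-01, -6.76561304e-05,  2.30444445e-01]), 'eef_rot': array([-6.10705535e-04,  7.07105577e-01,  7.07107440e-01, -6.30406452e-04]), 'contact_force': array([-0.12230762, -0.03108459, -0.5319142 ]), 'wrist_torque': array([ 0.0024941 ,  0.00156337, -0.03819103]), 'width': 0.08549169959964631}
-0.0187
scene {'mtx': array([[562.17440758,   0.        , 323.35220063],
       [  0.        , 562.17440758, 242.7721658 ],
       [  0.        ,   0.        ,   1.        ]]), 'R': array([[ 0.21061739,  0.97755425, -0.00529234],
       [ 0.83052837, -0.18179042, -0.52647399],
       [-0.51561898,  0.10648914, -0.85017476]]), 't': array([-0.13154586, -0.4713271 ,  1.7044858 ])}
slot_inlet [
[... 986 characters left out ...]
       [  0.        , 334.32491869, 237.27091488],
       [  0.        ,   0.        ,   1.        ]]), 'hand_eye': array([[ 1.79264586e-04, -9.64871222e-01, -2.62723223e-01,
         6.65673579e-02],
       [ 9.99999913e-01,  2.71573880e-04, -3.15043526e-04,
        -8.85914571e-04],
       [ 3.75325197e-04, -2.62723144e-01,  9.64871188e-01,
        -1.43667136e-01],
       [ 0.00000000e+00,  0.00000000e+00,  0.00000000e+00,
         1.00000000e+00]])}
slot_inlet [([183.6, 31.1], 0.69), ([261.6, 326.2], 0.66)]
round_inlet [([173.2, 44.9], 0.57)]
slot_window [([262.7, 327.0], 0.86)]
round_window [([171.0, 43.2], 0.93)]
slot_grille [([265.7, 324.8], 0.69)]
round_grille [([176.1, 43.5], 0.93)]
```

View pics/scene0.png

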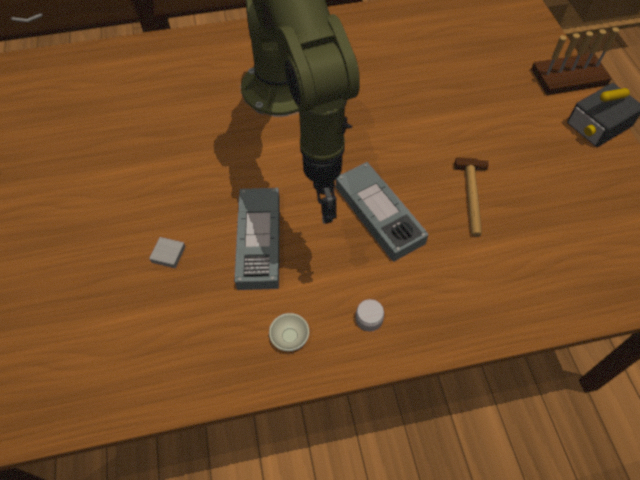

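View pics/wrist0.png

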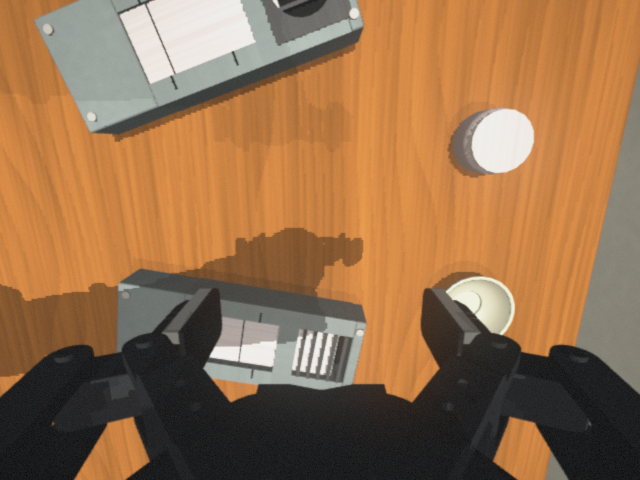

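View pics/side0.png

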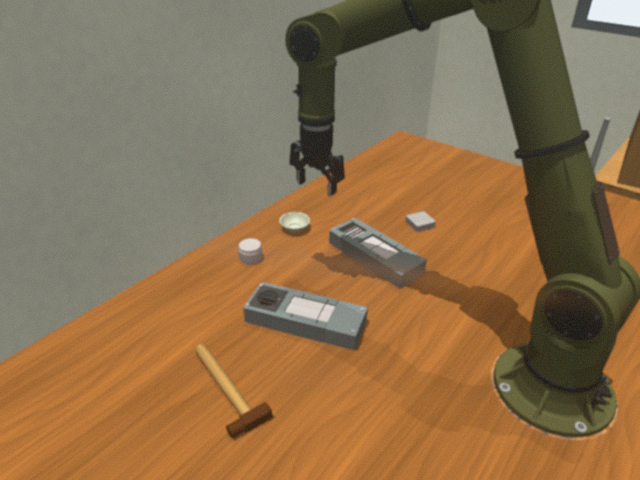

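The scene view shows the slotted inlet at about (257,238) and the round one at (382,210). Both grilles point away from the robot. Next I'll fit their poses using depth.

```bash
cat > h.py <<'E'
from station import ctrl,get_state,vision,models,ticket
import cv2,numpy as np
from scipy.spatial.transform import Rotation as Ro
def T_wc(name):
    ci=vision.camera_info(name)
    if name=="wrist":
        s=get_state();q=s["eef_rot"];T=np.eye(4);T[:3,:3]=Ro.from_quat([q[1],q[2],q[3],q[0]]).as_matrix();T[:3,3]=s["tcp_pos"]
        return T@ci["hand_eye"],ci["mtx"]
    T=np.eye(4);T[:3,:3]=ci["R"].T;T[:3,3]=-ci["R"].T@ci["t"];return T,ci["mtx"]
def cloud(d,T,K):
    v,u=np.mgrid[0:480,0:640]
    P=np.stack([(u-K[0,2])/K[0,0]*d,(v-K[1,2])/K[1,1]*d,d],-1)
    return P@T[:3,:3].T+T[:3,3]
def look(name,fn):
    T,K=T_wc(name);im,d=vision.grab_frame(name);cv2.imwrite(fn,im);return im,d,T,K
def fit(mask,W):
    m=mask&(W[...,2]>0.036)&(W[...,2]<0.056)
    p=W[m][:,:2]; r=cv2.minAreaRect((p*1000).astype(np.float32)); z=np.median(W[m][:,2])
    return r,z,m.sum()
def px2w(px,z,T,K):
    r=T[:3,:3]@np.linalg.inv(K)@np.array([px[0],px[1],1.]);o=T[:3,3];return o+r*(z-o[2])/r[2]
def proj(X,T,K):
    c=T[:3,:3].T@(np.asarray(X)-T[:3,3]);p=K@c;return p[:2]/p[2]
E
python3 - <<'E'
from h import *
for n in("scene","side"):
    im,d,T,K=look(n,f"pics/{n}1.png");W=cloud(d,T,K)
    for t in("slot_inlet","round_inlet"):
        for r in models.masks_of(n,t)[:1]:
            print(n,t,r["p"],r["mask"].sum(),fit(r["mask"],W))
        g=models.recognise(n,t.split("_")[0]+"_grille")[0]["point"]
        print(px2w(g,0.046,T,K))
E
```

```text
scene slot_inlet 0.97 4216 (((532.6136474609375, -145.16885375976562), (100.82972717285156, 276.81732177734375), 79.91504669189453), np.float64(0.046199286790789995), np.int64(3674))
[ 0.55066083 -0.14772589  0.046     ]
scene round_inlet 0.66 4309 (((517.7798461914062, 169.16201782226562), (273.62176513671875, 103.50720977783203), 19.235427856445312), np.float64(0.046533529894001724), np.int64(3431))
[0.5457601  0.16759492 0.046     ]
side slot_inlet 0.83 3486 (((530.595458984375, -144.202392578125), (107.06987762451172, 273.377685546875), 79.75635528564453), np.float64(0.045496016799395245), np.int64(2342))
[ 0.50976435 -0.12072258  0.046     ]
side round_inlet 0.65 5207 (((516.51416015625, 169.53598022460938), (270.6349792480469, 107.82708740234375), 18.91790008544922), np.float64(0.04575294070540353), np.int64(3658))
[0.50639721 0.19114477 0.046     ]
```

```bash
cat >> h.py <<'E'
def mk(cx,cy,yaw):
    a=np.array([np.cos(yaw),np.sin(yaw)]);return dict(o=np.array([cx,cy])-0.011*a,yaw=yaw)
INL={"slot":mk(.5316,-.1447,np.radians(-10.15)),"round":mk(.5172,.1693,np.radians(19.1))}
def own(n,x,y,z):
    i=INL[n];c,s=np.cos(i["yaw"]),np.sin(i["yaw"]);return np.array([i["o"][0]+c*x-s*y,i["o"][1]+s*x+c*y,z])
def quat(n):
    # tool y along housing x, tool x along housing +y, z down
    c,s=np.cos(INL[n]["yaw"]),np.sin(INL[n]["yaw"])
    q=Ro.from_matrix(np.array([[-s,c,0],[c,s,0],[0,0,-1.]])).as_quat();return np.array([q[3],q[0],q[1],q[2]])
def annot(im,n,T,K,fn):
    im=im.copy()
    def L(p,q,c): 
        a,b=[tuple(int(round(v)) for v in proj(own(n,*k,.046),T,K)) for k in(p,q)];cv2.line(im,a,b,c,1)
    for (x0,x1,y0,y1),c in(((-.124,.146,-.05,.05),(0,255,0)),((-.052,.052,-.03,.03),(0,0,255)),((.074,.134,-.03,.03),(255,0,0))):
        L((x0,y0),(x1,y0),c);L((x1,y0),(x1,y1),c);L((x1,y1),(x0,y1),c);L((x0,y1),(x0,y0),c)
    cv2.imwrite(fn,im)
E
python3 - <<'E'
from h import *
ctrl.close_gripper(20)
print(get_state()["time"])
ctrl.movep(own("slot",0,-.09,.2),quat("slot"))
s=get_state();print(s["time"],s["tcp_pos"],s["contact_force"],s["width"],s["qpos"])
im,d,T,K=look("wrist","pics/w2.png");annot(im,"slot",T,K,"pics/w2a.png")
W=cloud(d,T,K)
for n in("slot_inlet",):
    for r in models.masks_of("wrist",n)[:2]: print(r["p"],fit(r["mask"],W),r["point"])
def zat(x,y):
    p=proj(own("slot",x,y,.046),T,K).round().astype(int);return W[p[1]-2:p[1]+3,p[0]-2:p[0]+3,2].mean()
print([(x,round(zat(x,0),4)) for x in(-.04,-.02,0,.02,.04,.06,-.08)])
E
```

```text
2.3167
3.3417 [ 0.50624365 -0.22967987  0.20031849] [0.66864556 0.13883095 0.13634414] 6.933368738354952e-05 [ 0.50133991  0.4252696  -0.17465199  1.7335462   0.08429372  0.98914632
  0.12092327]
0.94 (((532.3272705078125, -145.0931396484375), (100.36671447753906, 269.6594543457031), 79.77337646484375), np.float64(0.04673792321234277), np.int64(39312)) [332.1, 116.3]
[(-0.04, np.float64(0.0387)), (-0.02, np.float64(0.0383)), (0, np.float64(0.0384)), (0.02, np.float64(0.0385)), (0.04, np.float64(0.0386)), (0.06, np.float64(0.0471)), (-0.08, np.float64(0.0473))]
```

View pics/w2a.png

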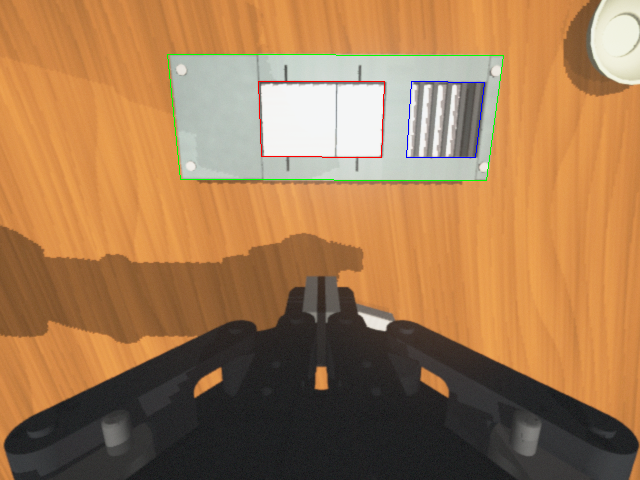

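The slot fit lines up with the picture. The plate line is at column 336, with the notches at 286 and 359, so own x is about +11 mm. The shutter is therefore about 19 mm open at the start. Now I'll feel for the plate.

```bash
cat >> h.py <<'E'
def force(F0,n=1):
    return get_state()["contact_force"]-F0
def touch(n,x,z0,zmin,F0,step=.0004,thr=2.0):
    z=z0
    while z>zmin:
        z-=step;ctrl.movel(own(n,x,0,z),max_speed=.02)
        f=force(F0)
        if f[2]>thr: return z
    return None
E
python3 - <<'E'
from h import *
ctrl.movep(own("slot",.022,0,.085),quat("slot"))
ctrl.movel(own("slot",.022,0,.050),max_speed=.08)
ctrl.pause(.3)
F0=get_state()["contact_force"];np.save("F0.npy",F0);print(F0,get_state()["time"])
t=get_state()["time"]
for k in range(3):
    ctrl.movel(own("slot",.022,0,.050-.001*(k+1)),max_speed=.02);s=get_state();print(s["time"],s["tcp_pos"][2],s["contact_force"]-F0)
E
```

```text
[-0.49860328  0.06634803 -0.23997164] 4.975
5.225 0.04897496709658045 [0.5007355  0.11425856 0.22711527]
5.475 0.04788073613104957 [ 0.81942329 -0.5538639   0.16758446]
5.725 0.046939336880429006 [ 0.87435393 -0.01219874 -0.00976259]
```

Run:
```python
from h import *
F0=np.load("F0.npy")
z=touch("slot",.022,.047,.028,F0,step=.0006,thr=2.0)
ctrl.pause(.1);s=get_state();print(z,s["tcp_pos"],s["contact_force"]-F0,s["time"])
```

```text
0.036799999999999944 [ 0.54265491 -0.14668412  0.03703633] [1.27768294 0.10447294 4.0012767 ] 10.075
```

```bash
cat >> h.py <<'E'
def servo(n,x,z,F0,Ft=14.0):
    """settle to normal force Ft at own x; returns commanded z"""
    for _ in range(8):
        f=force(F0)[2]
        if abs(f-Ft)<1.5: break
        z+=float(np.clip((f-Ft)/16000*.8,-.0004,.0004));ctrl.movel(own(n,x,0,z),max_speed=.02)
    return z
def drag(n,x0,x1,z,F0,slope,Ft=14.0,step=.003):
    """slope: dz per metre of |x| travelled in the drag direction"""
    sg=np.sign(x1-x0);x=x0;a=np.array([np.cos(INL[n]["yaw"]),np.sin(INL[n]["yaw"])])
    while (x1-x)*sg>1e-6:
        st=min(step,abs(x1-x));x+=sg*st
        f=force(F0);z+=slope*st+float(np.clip((f[2]-Ft)/16000*.6,-.0003,.0003))
        ctrl.movel(own(n,x,0,z),max_speed=.025)
        f=force(F0);s=get_state()
        print("x %.1f tcp_x %.1f z %.2f tcpz %.2f Fz %.1f Ft %.1f t %.2f"%(x*1e3,1e3*(s["tcp_pos"][:2]-INL[n]["o"])@a,z*1e3,s["tcp_pos"][2]*1e3,f[2],f[:2]@a,s["time"]))
        if np.linalg.norm(f)>22: print("STOP high");z+=.0003;ctrl.movel(own(n,x,0,z),max_speed=.02);break
    return x,z
E
python3 - <<'E'
from h import *
F0=np.load("F0.npy")
z=servo("slot",.022,.0368,F0);print(z,force(F0))
x,z=drag("slot",.022,.007,z,F0,.05)
np.save("xz.npy",[x,z])
im,d,T,K=look("scene","pics/s3.png");cv2.imwrite("pics/s3c.png",cv2.resize(im[160:320,200:440],None,fx=3,fy=3,interpolation=cv2.INTER_CUBIC))
E
```

```text
0.03496538523984444 [-0.20465738  0.44464921 12.82874216]
x 19.0 tcp_x 21.7 z 35.07 tcpz 36.53 Fz 10.3 Ft 4.0 t 12.09
x 16.0 tcp_x 19.4 z 35.08 tcpz 36.73 Fz 8.5 Ft 4.7 t 12.36
x 13.0 tcp_x 16.7 z 35.03 tcpz 36.78 Fz 10.9 Ft 5.5 t 12.62
x 10.0 tcp_x 13.8 z 35.06 tcpz 36.86 Fz 11.4 Ft 5.1 t 12.89
x 7.0 tcp_x 10.8 z 35.11 tcpz 36.96 Fz 12.3 Ft 5.5 t 13.16
```

View pics/s3c.png

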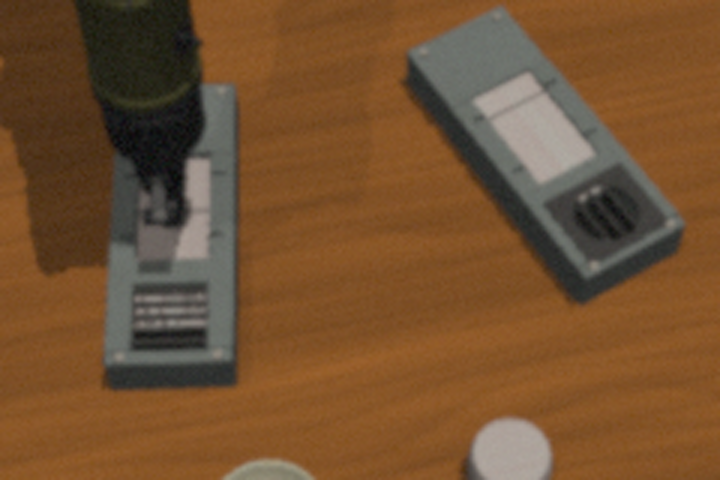

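The tangential force holds at about 5 N with the finger travelling, and the slats are uncovering. I'll continue to the stop.

Run:
```python
from h import *
F0=np.load("F0.npy")
x,z=np.load("xz.npy")
x,z=drag("slot",x,-.033,z,F0,.05)
np.save("xz.npy",[x,z])
```

```text
x 4.0 tcp_x 7.9 z 35.16 tcpz 37.07 Fz 11.1 Ft 5.6 t 13.47
x 1.0 tcp_x 5.0 z 35.20 tcpz 37.17 Fz 12.1 Ft 4.9 t 13.74
x -2.0 tcp_x 2.0 z 35.28 tcpz 37.24 Fz 13.8 Ft 5.4 t 14.01
x -5.0 tcp_x -1.0 z 35.42 tcpz 37.36 Fz 12.2 Ft 5.6 t 14.28
x -8.0 tcp_x -3.9 z 35.50 tcpz 37.48 Fz 13.4 Ft 5.4 t 14.54
x -11.0 tcp_x -6.9 z 35.63 tcpz 37.60 Fz 13.6 Ft 4.9 t 14.81
x -14.0 tcp_x -10.0 z 35.77 tcpz 37.70 Fz 12.9 Ft 5.0 t 15.07
x -17.0 tcp_x -13.0 z 35.88 tcpz 37.78 Fz 12.5 Ft 6.2 t 15.34
x -20.0 tcp_x -15.9 z 35.97 tcpz 37.88 Fz 12.2 Ft 4.5 t 15.61
x -23.0 tcp_x -18.9 z 36.05 tcpz 37.96 Fz 13.3 Ft 5.7 t 15.88
x -26.0 tcp_x -21.1 z 36.18 tcpz 38.22 Fz 11.5 Ft 6.6 t 16.14
x -29.0 tcp_x -23.8 z 36.23 tcpz 38.26 Fz 11.4 Ft 7.9 t 16.41
x -32.0 tcp_x -26.8 z 36.29 tcpz 38.27 Fz 11.7 Ft 7.4 t 16.68
x -33.0 tcp_x -27.4 z 36.25 tcpz 38.31 Fz 11.7 Ft 7.8 t 16.93
```

The force rose to 7.8 N and z stopped rising, so it's slipping at the end stop. I'll lift straight up and check.

Run:
```python
from h import *
x,z=np.load("xz.npy")
ctrl.movel(own("slot",x,0,.065),max_speed=.06)
ctrl.movel(own("slot",0,-.09,.2),max_speed=.2)
s=get_state();print(s["time"],s["contact_force"])
im,d,T,K=look("wrist","pics/w4.png");annot(im,"slot",T,K,"pics/w4a.png")
cv2.imwrite("pics/w4c.png",cv2.resize(im[40:200,160:520],None,fx=2.2,fy=2.2,interpolation=cv2.INTER_CUBIC))
```

```text
18.525 [-0.44484554  0.18210485  0.77428769]
```

View pics/w4c.png

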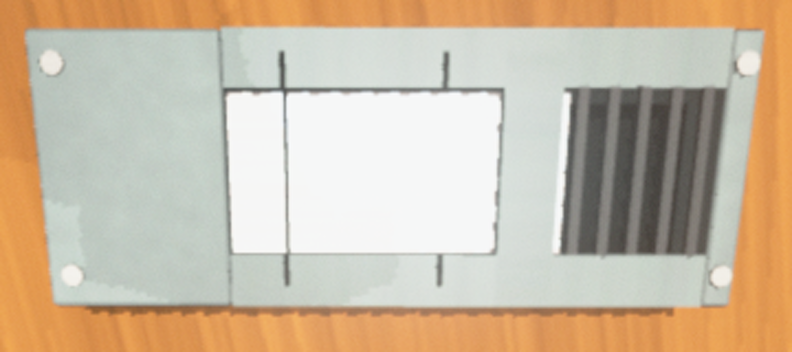

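```bash
cat > rect.py <<'E'
from h import *
def linepos(im,n,T,K,zp):
    # darkest column along own x for plate line (z=zp) and for rim notches (z=.046)
    g=cv2.cvtColor(im,cv2.COLOR_BGR2GRAY).astype(np.float32);xs=np.arange(-.045,.045,.00025);o={}
    for lab,ys,z in(("plate",np.linspace(-.022,.022,30),zp),("nlo",np.linspace(-.038,-.034,6),.046),("nhi",np.linspace(.034,.038,6),.046)):
        P=np.array([[proj(own(n,x,y,z),T,K) for x in xs] for y in ys],np.float32)
        v=cv2.remap(g,P[...,0],P[...,1],cv2.INTER_LINEAR).mean(0)
        v=v-cv2.blur(v[None],(41,1))[0]
        i=np.argsort(v)[:6];o[lab]=[(round(xs[k]*1e3,2),round(float(v[k]),1)) for k in i]
    return o
E
python3 - <<'E'
from rect import *
T,K=T_wc("wrist");im=cv2.imread("pics/w4.png")
for k,v in linepos(im,"slot",T,K,.038).items():print(k,v)
E
```

```text
plate [(np.float64(-29.25), -64.0), (np.float64(-29.0), -57.7), (np.float64(-29.5), -57.2), (np.float64(-28.75), -43.0), (np.float64(-29.75), -40.1), (np.float64(-28.5), -24.5)]
nlo [(np.float64(-29.0), -72.9), (np.float64(30.75), -72.0), (np.float64(31.0), -69.6), (np.float64(-29.25), -69.5), (np.float64(31.25), -67.1), (np.float64(31.5), -64.5)]
nhi [(np.float64(-29.0), -96.7), (np.float64(-29.25), -89.5), (np.float64(31.0), -84.0), (np.float64(-28.75), -79.6), (np.float64(-29.5), -77.6), (np.float64(30.75), -76.4)]
```

The line measures −29.25 mm against a notch at −29.1 mm, so the slotted shutter is fully open. On to the round inlet.

Run:
```python
from rect import *
ctrl.movep(own("round",0,-.09,.2),quat("round"))
s=get_state();print(s["time"],s["tcp_pos"],s["contact_force"])
im,d,T,K=look("wrist","pics/w5.png");annot(im,"round",T,K,"pics/w5a.png")
W=cloud(d,T,K)
def zat(x,y):
    p=proj(own("round",x,y,.046),T,K).round().astype(int);return W[p[1]-2:p[1]+3,p[0]-2:p[0]+3,2].mean()
print([(x,round(zat(x,0),4)) for x in(-.04,-.02,0,.02,.04,.06,-.08)])
r=models.masks_of("wrist","round_inlet")[0];print(r["p"],fit(r["mask"],W))
for k,v in linepos(im,"round",T,K,.038).items():print(k,v)
```

```text
19.7667 [0.53650596 0.07865613 0.19978654] [ 0.07693048 -0.850331    0.34504253]
[(-0.04, np.float64(0.0438)), (-0.02, np.float64(0.0442)), (0, np.float64(0.0442)), (0.02, np.float64(0.0443)), (0.04, np.float64(0.044)), (0.06, np.float64(0.0469)), (-0.08, np.float64(0.047))]
0.9 (((517.60498046875, 169.8942108154297), (269.7979736328125, 100.41820526123047), 19.18485450744629), np.float64(0.04694879660982454), np.int64(38107))
plate [(np.float64(-26.5), -56.3), (np.float64(-26.25), -50.1), (np.float64(-26.75), -47.2), (np.float64(-26.0), -34.3), (np.float64(-27.0), -30.6), (np.float64(-25.75), -16.3)]
nlo [(np.float64(-29.0), -74.5), (np.float64(31.0), -73.5), (np.float64(-29.25), -71.4), (np.float64(30.75), -69.0), (np.float64(-29.5), -68.2), (np.float64(31.25), -66.6)]
nhi [(np.float64(-29.25), -94.0), (np.float64(-29.5), -90.6), (np.float64(30.75), -78.3), (np.float64(-29.0), -77.7), (np.float64(-29.75), -77.3), (np.float64(31.0), -76.8)]
```

View pics/w5a.png

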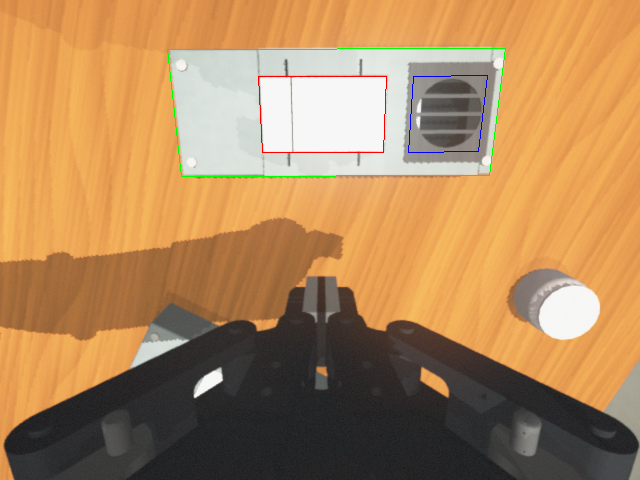

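The round fit is good too. Its line is about 2.5 mm short of fully open, so it needs about 57 mm of travel. Next I'll touch down near own x = −29 mm.

Run:
```python
from h import *
X=-.030
ctrl.movep(own("round",X,0,.085),quat("round"))
ctrl.movel(own("round",X,0,.049),max_speed=.08)
ctrl.pause(.3)
F0=get_state()["contact_force"];np.save("F0.npy",F0);print(F0,get_state()["time"],get_state()["tcp_pos"])
z=touch("round",X,.0485,.028,F0,step=.0005,thr=2.0)
ctrl.pause(.1);s=get_state();print(z,s["tcp_pos"],s["contact_force"]-F0,s["time"])
z=servo("round",X,z,F0);print(z,force(F0))
x,z=drag("round",X,X+.015,z,F0,-.05)
np.save("xz.npy",[x,z])
```

```text
[ 0.18332635 -0.52808928 -0.48388006] 21.4167 [0.47866239 0.15595858 0.04936276]
0.042499999999999996 [0.47856197 0.15591723 0.04267336] [-1.04087335  0.19971453  4.06904025] 24.5167
0.04096383728975534 [-2.2028838   0.1749979  13.11608188]
x -27.0 tcp_x -27.1 z 40.78 tcpz 41.52 Fz 14.0 Ft -3.2 t 26.53
x -24.0 tcp_x -24.0 z 40.63 tcpz 41.40 Fz 14.1 Ft -2.8 t 26.80
x -21.0 tcp_x -21.0 z 40.49 tcpz 41.26 Fz 14.9 Ft -4.6 t 27.07
x -18.0 tcp_x -18.0 z 40.37 tcpz 41.16 Fz 14.2 Ft -3.0 t 27.33
x -15.0 tcp_x -15.0 z 40.23 tcpz 41.03 Fz 13.9 Ft -3.2 t 27.60
```

Run:
```python
from h import *
F0=np.load("F0.npy")
x,z=np.load("xz.npy")
x,z=drag("round",x,.036,z,F0,-.05)
np.save("xz.npy",[x,z])
```

```text
x -12.0 tcp_x -12.0 z 40.07 tcpz 40.92 Fz 13.7 Ft -2.8 t 27.87
x -9.0 tcp_x -8.9 z 39.91 tcpz 40.78 Fz 13.6 Ft -3.3 t 28.13
x -6.0 tcp_x -5.9 z 39.75 tcpz 40.64 Fz 14.4 Ft -2.6 t 28.40
x -3.0 tcp_x -2.9 z 39.61 tcpz 40.49 Fz 14.0 Ft -2.9 t 28.67
x -0.0 tcp_x 0.1 z 39.46 tcpz 40.37 Fz 14.3 Ft -3.1 t 28.93
x 3.0 tcp_x 3.1 z 39.33 tcpz 40.22 Fz 14.7 Ft -3.8 t 29.20
x 6.0 tcp_x 6.1 z 39.20 tcpz 40.07 Fz 13.5 Ft -2.7 t 29.47
x 9.0 tcp_x 9.1 z 39.04 tcpz 39.92 Fz 14.9 Ft -3.2 t 29.73
x 12.0 tcp_x 12.1 z 38.92 tcpz 39.79 Fz 13.5 Ft -3.9 t 30.00
x 15.0 tcp_x 15.1 z 38.75 tcpz 39.63 Fz 13.6 Ft -2.7 t 30.27
x 18.0 tcp_x 18.1 z 38.59 tcpz 39.44 Fz 13.2 Ft -2.6 t 30.53
x 21.0 tcp_x 21.1 z 38.41 tcpz 39.29 Fz 12.7 Ft -2.5 t 30.80
x 24.0 tcp_x 24.1 z 38.21 tcpz 39.09 Fz 13.6 Ft -3.1 t 31.07
x 27.0 tcp_x 27.1 z 38.04 tcpz 38.93 Fz 13.2 Ft -3.5 t 31.33
x 30.0 tcp_x 28.5 z 37.86 tcpz 38.50 Fz 15.6 Ft -5.6 t 31.60
x 33.0 tcp_x 29.9 z 37.77 tcpz 38.12 Fz 16.3 Ft -10.2 t 31.87
x 36.0 tcp_x 32.1 z 37.71 tcpz 37.89 Fz 19.6 Ft -11.8 t 32.13
STOP high
```

It reached the stop at about +28 mm, with a peak load of about 23 N. Lifting and checking.

Run:
```python
from rect import *
x,z=np.load("xz.npy")
ctrl.movel(own("round",x,0,.065),max_speed=.06)
ctrl.movel(own("round",0,-.09,.2),max_speed=.2)
s=get_state();print(s["time"],s["contact_force"])
im,d,T,K=look("wrist","pics/w6.png")
cv2.imwrite("pics/w6c.png",cv2.resize(im[40:200,160:520],None,fx=2.2,fy=2.2,interpolation=cv2.INTER_CUBIC))
for k,v in linepos(im,"round",T,K,.039).items():print(k,v)
im,d,T,K=look("scene","pics/s6.png")
```

```text
33.9667 [ 0.08202113  0.41672904 -0.41232458]
plate [(np.float64(31.0), -71.7), (np.float64(31.25), -68.2), (np.float64(30.75), -65.5), (np.float64(31.5), -56.9), (np.float64(30.5), -50.4), (np.float64(31.75), -39.7)]
nlo [(np.float64(-29.25), -65.7), (np.float64(30.75), -65.4), (np.float64(31.0), -63.4), (np.float64(31.25), -61.3), (np.float64(31.5), -59.0), (np.float64(30.5), -58.2)]
nhi [(np.float64(-29.25), -73.7), (np.float64(31.0), -70.4), (np.float64(-29.5), -69.7), (np.float64(-29.0), -68.7), (np.float64(30.75), -67.3), (np.float64(-29.75), -65.7)]
```

View pics/w6c.png

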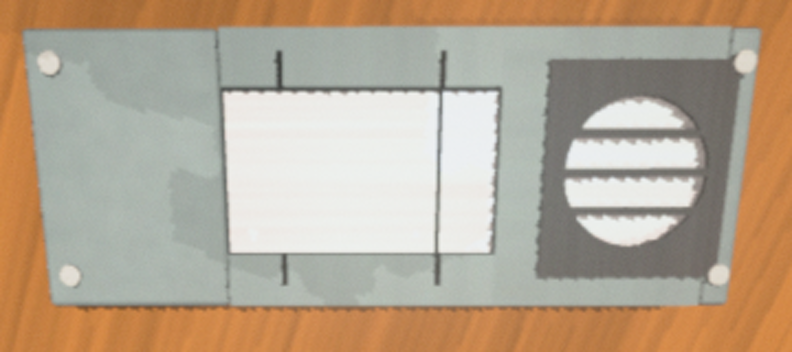

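View pics/s6.png

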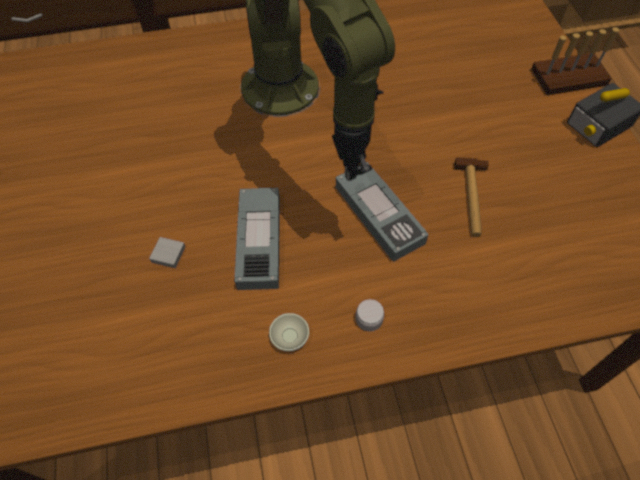

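The round line lies on its closed notches (31.0 mm for both), and the grille at (401,232) shows plate. The slotted grille at (257,265) is dark. The mallet, block, tin and dish haven't moved, and the gripper is clear of everything. I'm handing the job in.

Run:
```python
from station import ctrl,ticket,get_state
ctrl.ungrasp();print(get_state()["time"])
print(ticket.close_job())
```

```text
34.85
the job is handed in; nothing more can be done
None
```

The slotted inlet is fully open and the round inlet is fully closed, done in that order, and the job was handed in at about 35 s.

- **Slotted inlet:** it started about 19 mm open. I dragged the plate to its end stop, and the last wrist picture puts its line within about 0.2 mm of the "open" notches, with the grille dark. I checked this before touching the round inlet.
- **Round inlet:** it started about 2.5 mm short of fully open. I dragged it to its end stop, and its line now sits on the "closed" notches (31.0 mm measured for both), with plate filling the hole.
- **Loads:** I pressed with about 11–15 N while dragging. The highest reading was about 23 N, as the fingers slipped at the round inlet's end stop. That is under 25 N, but forces were read only between steps, so a brief higher peak can't be ruled out.
- **End state:** in the last scene picture the mallet, block, tin and dish are where they were. The gripper is open and clear of everything.

No checks failed or disagreed. I took no pictures after opening the gripper and handing in.

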